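Find the gap that just holds the feeler blade

TASK

Four gauge heads that look alike stand in a row on the inspection bench; take the feeler blade out of its green holder and try it gently in their gaps, by feel: one gap lets it slide in with a light drag, one is slack with no drag, and two are too tight to let it in. Leave the blade standing upright by itself in the gap that drags lightly, pushed in from above until its red line is about level with the top of the gap. Never force the blade, never let it drop or run down to the bottom of a gap, and leave the other things on the bench where they are.

Things in the scene. Friction and masses are not known exactly. Their poses are not given: they have to be found in the camera images.
- gauge: feeler gauge, loose, 0.08 to 0.11 kg: blue handle with a metal blade pointing down. Origin mid of the blade's lower tip; z up to the handle, x along the blade's width, y through its thickness. Handle 26 mm (x) by 14 mm (y), from z = 66 to 116 mm: grip it from above across its 14 mm, at about z = 95. Starts upright in the holder, the handle's lower face resting on the holder's top
- blade: the metal blade, rigidly one with the gauge; same origin and axes as gauge. 22 mm wide (x), 6 mm thick (y), from z = 0 to 66 mm, tip edge beveled to a V over its last 3 mm; red line at z = 34 mm. Press it with 20 N at most: contact forces on the blade, both sides added, must stay under 35 N
- holder: green holder block, fixed, 50 mm (x) by 54 mm (y) by 70 mm high, origin at the centre of its underside, axes as the gauge's at the start; a slot 30 mm (x) by 9 mm (y) goes down through its middle, in which the blade stands, tip 66 mm below the holder's top. Draw the gauge straight up
- rack: dark steel base plate, fixed, 85 mm (x) by 260 mm (y) by 12 mm, origin at the centre of its underside. Four like khaki heads, 46 by 46 mm, tops 76 mm above the bench, stand on it in a row along its y, 55 mm apart. Each has two bright steel jaws sprung towards each other along the rack's y, with a gap between, open at the top and both ends. Which head is which changes and cannot be seen
- gap_1 (a point): centre of the mouth of the gap at the rack's +y end, level with the jaws' tops, 76 mm above the bench; axes as the rack: z up, x along the gap, y across it. Every gap: jaws slope from 14 mm apart at the top to 4 mm at 14 mm down, then run parallel; bottom 54 mm down. The blade goes in from above, thickness along y, and spreads the jaws, each giving up to 3.5 mm
- gap_2 (a point): as gap_1, for the second gap from the +y end (1.5 pitches, 82.5 mm, from the middle for gaps 1 and 4, 27.5 mm for gaps 2 and 3). The blade meets the jaws at about 15 mm tip depth. In the one right gap it takes some 5 to 10 N to get past 18 mm, then slides on against a drag of some 2 to 5 N, and stays where it is left
- gap_3 (a point): as gap_1, for the third gap from the +y end. In the slack gap (one of the four) the blade slides down with under 0.5 N, and falls to the bottom if let go
- gap_4 (a point): as gap_1, for the gap at the -y end. In a tight gap (two of the four) the blade stops at about 16 mm tip depth and does not go in at 20 N
- comparator: bystander: a dial comparator on a round base of 90 mm diameter, 182 mm high, loose; origin at the centre of its underside
- parts_tray: bystander: an open yellow tray, 120 by 100 by 40 mm, loose; origin at the centre of its underside
- bottle: bystander: a clear bottle with a blue cap, 64 mm diameter, 190 mm high, loose; origin at the centre of its underside
- bushing: bystander: a flanged steel bushing, 38 mm diameter, 40 mm high, loose; origin at the centre of its underside

How it is judged (in metres and radians):
At the end, for the whole second after the job is handed in: The released gauge stands at rest in one of the four gaps, within 0.2 rad of upright, held up by the jaws alone: its tip 25 to 43 mm below the top of the gap (red line within 9 mm of level) and within 9 mm of the gap's centre seen from above (((z of gauge in the frame of gap_1 between -0.043 and -0.025 m and horizontal distance between gauge and gap_1 below 0.009 m) or (z of gauge in the frame of gap_2 between -0.043 and -0.025 m and horizontal distance between gauge and gap_2 below 0.009 m) or (z of gauge in the frame of gap_3 between -0.043 and -0.025 m and horizontal distance between gauge and gap_3 below 0.009 m) or (z of gauge in the frame of gap_4 between -0.043 and -0.025 m and horizontal distance between gauge and gap_4 below 0.009 m)) and angle between gauge's own z axis and vertical below 0.2 rad and linear speed of gauge below 0.02 m/s); the robot touches nothing.
It fails at once if the steel blade is forced: more than 35 N of contact force, both sides added, between the blade and anything (contact force between blade and anything else above 35 N).
It fails at once if the blade runs down more than 48 mm into a gap, on to its bottom ((z of gauge in the frame of gap_1 below -0.048 m and horizontal distance between gauge and gap_1 below 0.02 m) or (z of gauge in the frame of gap_2 below -0.048 m and horizontal distance between gauge and gap_2 below 0.02 m) or (z of gauge in the frame of gap_3 below -0.048 m and horizontal distance between gauge and gap_3 below 0.02 m) or (z of gauge in the frame of gap_4 below -0.048 m and horizontal distance between gauge and gap_4 below 0.02 m)).
It fails at once if the dial comparator, the yellow tray, the bottle or the steel bushing is moved by more than 20 mm (distance of any of comparator, parts_tray, bottle, bushing from where it was at the start of the episode above 0.02 m).
It also fails if it takes over 54 s, if anything falls off the work surface, if the arm or the gripper's body presses on something with over 40 N, if the wrist force passes 120 N, or if a joint passes its speed limit or range.

ROBOT

A 6-joint arm with a two-finger parallel gripper is mounted at the origin on the work surface. World frame = base frame: x ahead of the robot, y to its left, z up, the work surface at z = 0. Lengths are in m, angles in degrees, forces in N, time in s.
With the tool pointing down it reaches from about 0.25 to 0.725 m from the base axis. Payload 9.7 kg.
Tool frame: the origin (TCP) lies at the very end of the fingers, on their centre line; the grasp point (between the pads) lies 19 mm behind it (bot.grip_depth is the distance from the TCP to the grasp point, in m); z points along the fingers, y is the direction in which the jaws open and shut (so a half turn about z gives the same grasp; the last joint's range is limited). The gripper opens to 85 mm and grips with 20 to 120 N. Pads are 22 mm wide; open, the fingers measure 114 mm over their backs; the gripper's body (76 mm by 85 mm) begins 54 mm behind the grasp point. The pads swing forward as they close: fully open they stand 13 mm farther back than shut.
Start: joints at [0, 4.979, 10.078, 95.1, 0, 90], TCP at [0.55, -0, 0.203] pointing down, gripper open.
Joint ranges: [-179.16, 179.16], [-48.56, 103.87], [-65.8, 70.77], [-126.05, 130.52], [-82.76, 87.17], [-180, 180]. Speed limits (degrees/s): [127.2, 127.2, 147.25, 180, 180, 180].

INTERFACE

Orientations are given as [roll, pitch, yaw] about the fixed x, y, z axes, in that order (R = Rz(yaw) Ry(pitch) Rx(roll)).
In Python, from workcell import telemetry, optics, order, bot gives the robot as it stands. The module is installed in compiled form; this text tells all that it offers.
- The arm moves only by the shell command python3 -m inch 'ROWS' [FORCE]. ROWS is JSON, a list of rows, each a list of 7 numbers: the shift along the tool's x, y, z in m, then the turn, a rotation vector about the tool's x, y, z in rad, then the closure, from 0 (fully open) to 1 (shut). In form: [[tx, ty, tz, rx, ry, rz, grip], ...]. A call has 1 to 12 rows; each row is the pose to reach, as a shift and turn from the pose commanded when the call began, along the tool's axes at that moment; what a row does not reach only later rows make up. A row lasts 1/12 s, in which the tool goes at most 41.7 mm and 7.16 degrees, less where a joint would pass 70% of its speed; a pose out of reach is approached as far as the arm can. A call with a gripper value outside its range is refused whole. The fingers move at their own pace and stop on an object; FORCE is the grip in N (left out, the last holds). Time passes only in rows, so rows that repeat a pose let the fingers close. It gives the time, the measured TCP pose, the force and the opening at its end, in the units of the state.
- telemetry.get_obs(): the state, without advancing time (a new reading comes with each control period).
- optics.camera(name): name is "scene" or "side" or "wrist"; returns (picture, depth): 420x560x3 uint8, red, green, blue; 420x560 float32, m along the optical axis (not along the pixel's ray), 0 where there is no reading.
- optics.camera_info(name): a dict with "camera_matrix" (3x3 intrinsics, pixels), "xyz" and "attitude" of the camera in the world; the wrist camera has in their place "mount" (4x4, takes a point from camera to tool coordinates, whose origin is the TCP and whose axes are the flange's). Camera axes: x right, y down, z forward; pixel columns grow to the right and rows downward; lengths in m; the calibration is good to about 2 mm. The wrist camera is an equidistant fisheye: a pixel r from the principal point sees the ray r / f radians off the axis. A picture is of the moment at which its call begins: read the wrist's pose just before it. camera_info takes no time and is no camera call.
- order.job_done(): hands the job in, once; it reports no verdict.
The state is a dict: "time": time; "q": joint angles; "qd": joint speeds; "joint_efforts": joint torques, N m; "ee_pos": TCP position; "tcp_rot": TCP orientation; "wrist_force": force on the tool from outside, world axes, zero at the start; "torque": the same for the moment, N m; "opening": finger opening in m.
Only numpy, scipy, OpenCV 4.12 (cv2) and the standard library are available. Lean on these libraries where they do the work, as an engineer would, in place of code of your own. Each camera call takes 0.05 s, during which the arm holds its last target. There are 200 camera calls.

## Working session

There is one attempt and no reset: what is moved stays moved. The work goes in short steps, Python scripts to look and compute and a shell command to move; the robot and the scene stay as the last step left them, time stands still between calls to the robot, and variables do not carry over. Pictures are saved under pics/ and viewed, about 8 in all and at most 12, crops included, and the job is handed in when it is done.

```bash
mkdir -p pics
python3 - <<'E'
from workcell import telemetry, optics
import cv2, numpy as np, json
print(telemetry.get_obs())
for n in ("scene","side"):
    im,d=optics.camera(n); np.savez(f"{n}0.npz",im=im,d=d)
    cv2.imwrite(f"pics/{n}0.png",im[:,:,::-1]); print(n,optics.camera_info(n))
print(optics.camera_info("wrist"))
E
```

```text
{'time': 0.0, 'q': array([1.56788593e-04, 5.01226678e+00, 1.00321092e+01, 9.50985771e+01,
       1.53357028e-03, 9.00017074e+01]), 'qd': array([-0.02834587, -0.04314037, -0.07279766, -0.01216422, -0.03772925,
        0.09036784]), 'joint_efforts': array([ 7.68234549e-04, -5.20392072e+01,  4.64802504e+01,  1.63646933e-02,
        2.23589603e-05, -6.77332673e-05]), 'ee_pos': array([5.49725694e-01, 9.90075916e-06, 2.01850895e-01]), 'tcp_rot': array([-1.79921265e+02, -1.53122252e-03,  8.99984473e+01]), 'wrist_force': array([-0.22674674,  0.95811524,  1.12998739]), 'torque': array([0.00149021, 0.06032175, 0.07089882]), 'opening': 0.08564701259151952}
scene {'camera_matrix': array([[506.54936788,   0.        , 278.4721244 ],
       [  0.        , 506.54936788, 202.41109051],
       [  0.        ,   0.        ,   1.        ]]), 'xyz': array([ 1.35181079, -0.32692421,  0.78149288]), 'attitude': array([-130.59194261,    0.20778412,   68.22180847])}
side {'camera_matrix': array([[396.87673938,   0.        , 287.87014046],
       [  0.        , 396.87673938, 214.07434553],
       [  0.        ,   0.        ,   1.        ]]), 'xyz': array([0.29999674, 0.61504952, 0.68916728]), 'attitude': array([-132.2691783 ,    0.19390885, -159.87550362])}
{'camera_matrix': array([[325.1922621 ,   0.        , 281.21218864],
       [  0.        , 325.1922621 , 213.46615133],
       [  0.        ,   0.        ,   1.        ]]), 'mount': array([[ 3.74002160e-04, -9.65739998e-01, -2.59511302e-01,
         6.49449222e-02],
       [ 9.99999918e-01,  4.02199331e-04, -5.55577040e-05,
        -2.21074111e-04],
       [ 1.58029569e-04, -2.59511260e-01,  9.65740069e-01,
        -1.71402049e-01],
       [ 0.00000000e+00,  0.00000000e+00,  0.00000000e+00,
         1.00000000e+00]])}
```

View pics/scene0.png

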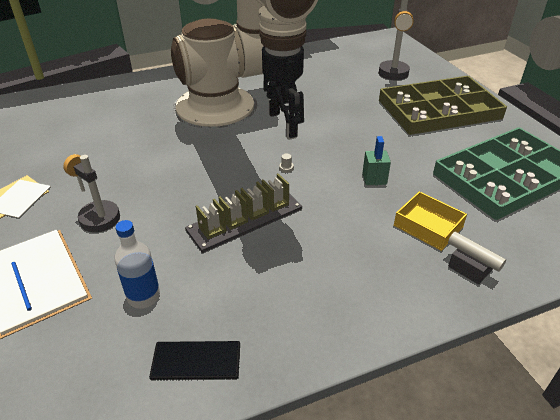

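View pics/side0.png

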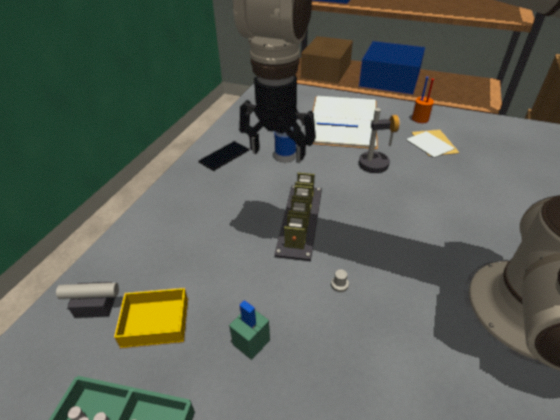

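The scene view shows the holder at about (376,165), the handle at (379,148), the rack from (200,235) to (290,200) and the bushing at (287,162). In the side view the holder is at (250,330), the handle at (249,313) and the rack at (300,215). Next I measure them from depth.

```bash
cat > h.py <<'E'
import numpy as np, cv2
from scipy.spatial.transform import Rotation as R
from workcell import telemetry, optics
def cloud(n,d):
    c=optics.camera_info(n); K=c["camera_matrix"]; v,u=np.indices(d.shape)
    p=np.stack([(u-K[0,2])/K[0,0]*d,(v-K[1,2])/K[1,1]*d,d],-1)
    return p@R.from_euler("xyz",c["attitude"],degrees=True).as_matrix().T+c["xyz"]
def rect(p):
    r=cv2.minAreaRect((p[:,:2]*1000).astype(np.float32)); return [np.round(a,1).tolist() for a in r]
E
python3 - <<'E'
from h import *
boxes={"scene":dict(hold=(355,130,400,195),rack=(180,165,308,255),bush=(270,148,300,178)),
       "side":dict(hold=(220,290,280,360),rack=(265,160,330,265),bush=(320,260,360,300))}
for n,b in boxes.items():
    f=np.load(n+"0.npz"); im,d=f["im"],f["d"]; P=cloud(n,d)
    print(n,"table z",np.percentile(P[100:300,150:400,2][d[100:300,150:400]>0],[20,50]))
    hsv=cv2.cvtColor(im,cv2.COLOR_RGB2HSV)
    for k,(x0,y0,x1,y1) in b.items():
        p=P[y0:y1,x0:x1].reshape(-1,3); h=hsv[y0:y1,x0:x1].reshape(-1,3).astype(int); ok=d[y0:y1,x0:x1].ravel()>0
        def sel(m,z0,z1,t):
            q=p[m&ok&(p[:,2]>z0)&(p[:,2]<z1)]
            if len(q)>5: print(k,t,len(q),rect(q),"mean",np.round(q.mean(0),4),"z",np.round(np.percentile(q[:,2],[2,98]),4))
        if k=="hold":
            blue=(h[:,0]>100)&(h[:,0]<130)&(h[:,1]>120); gr=(h[:,0]>50)&(h[:,0]<95)&(h[:,1]>60)
            sel(blue,.07,.2,"blue"); sel(blue,.112,.125,"bluetop"); sel(gr,.065,.076,"greentop"); sel(gr,0.01,.08,"green")
        if k=="rack":
            sel(h[:,0]>=0,.07,.083,"top"); sel(h[:,0]>=0,.008,.09,"all"); 
        if k=="bush": sel(h[:,0]>=0,.02,.06,"b")
E
```

```text
scene table z [-0.00334008 -0.00182916]
hold blue 157 [[507.9, 264.6], [14.2, 33.3], 72.5] mean [0.513  0.2618 0.0985] z [0.0727 0.1191]
hold bluetop 46 [[507.1, 265.1], [11.6, 32.4], 68.7] mean [0.51   0.2641 0.1166] z [0.1129 0.1198]
hold greentop 204 [[509.8, 263.3], [53.9, 51.7], 66.7] mean [0.5107 0.2618 0.0677] z [0.0653 0.0706]
hold green 673 [[509.3, 264.5], [54.9, 55.0], 71.4] mean [0.5202 0.2568 0.0473] z [0.012  0.0699]
rack top 545 [[528.7, -83.5], [47.4, 212.7], 11.2] mean [ 0.5309 -0.0867  0.0729] z [0.0702 0.0761]
rack all 3944 [[511.7, -48.3], [143.1, 351.7], 25.3] mean [ 0.5417 -0.0905  0.0376] z [0.0084 0.0747]
bush b 96 [[385.9, 76.4], [24.2, 25.1], 37.6] mean [0.3893 0.0762 0.0327] z [0.0203 0.0398]
side table z [-0.00204731 -0.00049332]
hold blue 287 [[503.1, 270.4], [14.9, 25.6], 71.4] mean [0.5006 0.274  0.1052] z [0.0767 0.1209]
hold bluetop 130 [[503.2, 270.2], [14.8, 25.4], 70.8] mean [0.5023 0.2717 0.1185] z [0.113  0.1211]
hold greentop 523 [[503.4, 270.5], [54.1, 49.6], 71.3] mean [0.5005 0.2778 0.0694] z [0.0663 0.0722]
hold green 1102 [[503.2, 270.7], [54.5, 49.9], 70.8] mean [0.4967 0.2824 0.0534] z [0.0129 0.0716]
rack top 675 [[525.8, -79.0], [45.9, 214.0], 11.2] mean [ 0.5244 -0.0727  0.0736] z [0.0702 0.0769]
rack all 2675 [[545.9, -138.6], [117.3, 392.3], 18.8] mean [ 0.5172 -0.0516  0.0397] z [0.009  0.0761]
bush b 162 [[380.6, 83.0], [25.1, 24.3], 78.3] mean [0.3803 0.0863 0.0351] z [0.0214 0.0413]
```

The two views disagree by 5–7 mm, so I go above the holder and refine with the wrist camera.

```bash
python3 -m inch '[[0.02,-0.004,0,0,0,-0.1,0],[0.045,-0.008,0,0,0,-0.22,0],[0.075,-0.013,0.005,0,0,-0.34,0],[0.105,-0.018,0.01,0,0,-0.46,0],[0.135,-0.023,0.01,0,0,-0.58,0],[0.165,-0.028,0.015,0,0,-0.7,0],[0.195,-0.033,0.02,0,0,-0.82,0],[0.225,-0.038,0.02,0,0,-0.94,0],[0.25,-0.043,0.02,0,0,-1.06,0],[0.265,-0.045,0.02,0,0,-1.16,0],[0.268,-0.045,0.02,0,0,-1.239,0],[0.268,-0.045,0.02,0,0,-1.239,0]]'
python3 - <<'E'
from h import *
f=np.load("side0.npz"); P=cloud("side",f["d"])
g=np.load("scene0.npz"); Q=cloud("scene",g["d"])
for nm,A,b in (("bottle",Q,(110,220,165,310)),("comp",Q,(60,150,125,232)),("tray",Q,(392,190,470,250))):
    q=A[b[1]:b[3],b[0]:b[2]].reshape(-1,3); q=q[(q[:,2]>.02)&(q[:,2]<.25)]; print(nm,np.round(np.percentile(q,[1,50,99],axis=0),3).tolist())
o=telemetry.get_obs(); print(o["q"],o["ee_pos"],o["tcp_rot"])
im,d=optics.camera("wrist"); np.savez("w1.npz",im=im,d=d,p=o["ee_pos"],r=o["tcp_rot"]); cv2.imwrite("pics/w1.png",im[:,:,::-1])
E
```

```text
time: 1.1
ee_pos: [0.5045, 0.2692, 0.1819]
tcp_rot: [-180.0, -0.0, 161.3]
wrist_force: [-0.2, -0.3, -0.1]
opening: 0.0855
bottle [[0.654, -0.371, 0.023], [0.685, -0.34, 0.11], [0.697, -0.309, 0.189]]
comp [[0.365, -0.432, 0.02], [0.419, -0.391, 0.126], [0.674, -0.341, 0.189]]
tray [[0.634, 0.223, 0.02], [0.725, 0.279, 0.034], [0.832, 0.359, 0.063]]
[2.80815289e+01 7.68020647e+00 1.07206359e+01 9.31039575e+01
 7.66123648e-03 4.67774957e+01] [0.50445917 0.2691947  0.1818984 ] [-1.79958954e+02 -4.90888869e-02  1.61304011e+02]
```

View pics/w1.png

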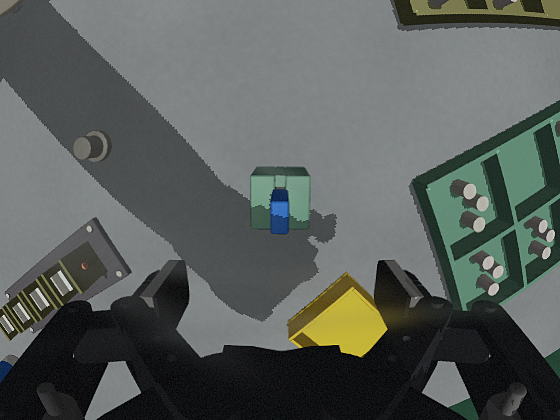

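The wrist view shows the handle top at about (280,198) inside the holder top (251–309, 175–230), and part of the rack at lower left.

```bash
cat >> h.py <<'E'
def wcloud(d,p,r):
    c=optics.camera_info("wrist"); K=c["camera_matrix"]; M=c["mount"]; v,u=np.indices(d.shape)
    x,y=(u-K[0,2])/K[0,0],(v-K[1,2])/K[1,1]; t=np.hypot(x,y); s=np.sin(t)/np.maximum(t,1e-9)
    ray=np.stack([x*s,y*s,np.cos(t)],-1)
    Rw=R.from_euler("xyz",r,degrees=True).as_matrix()
    rt=ray@M[:3,:3].T@Rw.T; o=p+Rw@M[:3,3]
    return rt,o,o+rt*(d/ray[...,2])[...,None]
def onplane(rt,o,z): return o+rt*((z-o[2])/rt[...,2])[...,None]
E
python3 - <<'E'
from h import *
f=np.load("w1.npz"); rt,o,P=wcloud(f["d"],f["p"],f["r"]); h=cv2.cvtColor(f["im"],cv2.COLOR_RGB2HSV).astype(int)
box=np.zeros(P.shape[:2],bool); box[160:240,245:315]=1
blue=box&(h[...,0]>100)&(h[...,0]<130)&(h[...,1]>120); z=P[...,2]
gr=box&(h[...,0]>50)&(h[...,0]<95)&(h[...,1]>50)
print("blue z",np.percentile(z[blue],[5,50,95]),"green z",np.percentile(z[gr],[5,50,95]))
for nm,m,zz in (("blue",blue&(z>.110),.116),("green",(gr|blue)&(z>.062),.070)):
    q=P[m]; print(nm,m.sum(),rect(q)); q=onplane(rt,o,zz)[m]; print("   plane",rect(q))
E
```

```text
blue z [0.08117511 0.11971339 0.12100867] green z [0.03819078 0.06996956 0.07118208]
blue 629 [[479.0, 275.6], [12.9, 77.9], 71.6]
   plane [[502.0, 268.1], [13.0, 31.3], 70.9]
green 3276 [[484.5, 273.0], [53.4, 90.0], 72.5]
   plane [[505.4, 266.6], [53.3, 54.5], 71.3]
```

Run:
```python
from h import *
f=np.load("w1.npz"); rt,o,P=wcloud(f["d"],f["p"],f["r"]); h=cv2.cvtColor(f["im"],cv2.COLOR_RGB2HSV).astype(int)
box=np.zeros(P.shape[:2],bool); box[160:240,245:315]=1; z=P[...,2]
blue=box&(h[...,0]>100)&(h[...,0]<130)&(h[...,1]>120)&(abs(z-.120)<.003)
gr=box&(h[...,0]>50)&(h[...,0]<95)&(h[...,1]>50)&(abs(z-.0695)<.003)
op=lambda m:cv2.morphologyEx(m.astype(np.uint8),cv2.MORPH_OPEN,np.ones((3,3)))>0
for nm,m,zz in (("blue",op(blue),.120),("green",op(gr),.070)):
    print(nm,m.sum(),rect(P[m]),rect(onplane(rt,o,zz)[m]))
m=(abs(z-.0755)<.003)&(h[...,0]<250); m[:200]=0; m[:,170:]=0; m[345:]=0
m=op(m); print("rack tops",m.sum(),rect(P[m]))
Rw=R.from_euler("xyz",f["r"],degrees=True).as_matrix()
for t in ([.5025,.2685],): print(Rw.T@(np.array([*t,.08])-f["p"]))
```

```text
blue 601 [[503.8, 267.3], [12.9, 25.7], 71.6] [[503.4, 267.5], [12.8, 25.5], 71.3]
green 2420 [[503.7, 267.2], [53.4, 49.3], 71.8] [[503.6, 267.3], [53.2, 48.8], 71.4]
rack tops 1580 [[525.8, -82.9], [46.1, 213.0], 10.9]
[ 0.0015458  -0.00121304  0.10190065]
```

```bash
python3 -m inch '[[0,-0.001,0.01,0,0,0,0],[0,-0.002,0.03,0,0,0,0.2],[0,-0.002,0.055,0,0,0,0.4],[0,-0.002,0.075,0,0,0,0.5],[0,-0.002,0.09,0,0,0,0.5],[0,-0.002,0.098,0,0,0,0.5],[0,-0.002,0.102,0,0,0,0.5],[0,-0.002,0.102,0,0,0,0.5],[0,-0.002,0.102,0,0,0,0.6],[0,-0.002,0.102,0,0,0,0.7]]' 60
python3 - <<'E'
from h import *
o=telemetry.get_obs(); im,d=optics.camera("wrist"); np.savez("w2.npz",im=im,d=d,p=o["ee_pos"],r=o["tcp_rot"]); cv2.imwrite("pics/w2.png",im[:,:,::-1])
print(o["ee_pos"],o["opening"])
E
```

```text
time: 1.98
ee_pos: [0.5049, 0.2662, 0.0817]
tcp_rot: [179.9, 0.1, 161.0]
wrist_force: [-0.4, 0.2, -0.2]
opening: 0.0262
[0.50492131 0.26622149 0.08172919] 0.02619332409778501
```

View pics/w2.png

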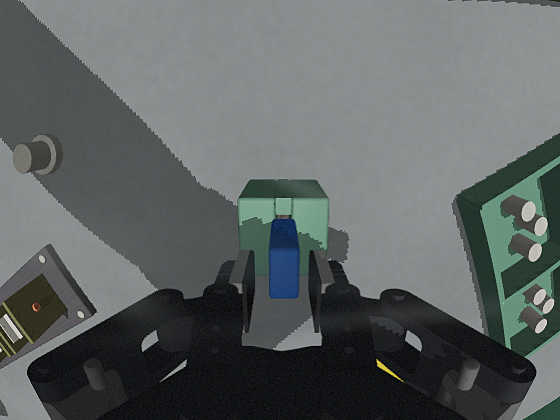

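The handle (x 270–298) lies between the pads (about 250 and 313), well centred. Closing, then drawing it straight up.

```bash
python3 -m inch '[[0,0,0,0,0,0,0.75],[0,0,0,0,0,0,0.8],[0,0,0,0,0,0,0.85],[0,0,0,0,0,0,0.95],[0,0,0,0,0,0,1],[0,0,0,0,0,0,1],[0,0,0,0,0,0,1],[0,0,0,0,0,0,1]]' 80
python3 -m inch '[[0,0,-0.01,0,0,0,1],[0,0,-0.03,0,0,0,1],[0,0,-0.05,0,0,0,1],[0,0,-0.07,0,0,0,1],[0,0,-0.085,0,0,0,1],[0,0,-0.098,0,0,0,1],[0,0,-0.1,0,0,0,1],[0,0,-0.1,0,0,0,1],[0,0,-0.1,0,0,0,1]]' 80
python3 - <<'E'
from h import *
o=telemetry.get_obs(); im,d=optics.camera("wrist"); np.savez("w3.npz",im=im,d=d,p=o["ee_pos"],r=o["tcp_rot"])
s,ds=optics.camera("side"); np.savez("s3.npz",im=s,d=ds); cv2.imwrite("pics/w3.png",np.vstack([im[190:400,:,::-1],cv2.resize(s[200:330,160:330,::-1],(560,390))]))
print(o["ee_pos"],o["tcp_rot"],o["opening"])
E
```

```text
time: 2.7
ee_pos: [0.5047, 0.2665, 0.0813]
tcp_rot: [179.9, 0.0, 161.0]
wrist_force: [-0.4, 1.0, 5.2]
opening: 0.0115
time: 3.45
ee_pos: [0.5041, 0.2659, 0.1798]
tcp_rot: [-179.9, -0.0, 161.0]
wrist_force: [0.2, 0.3, -0.4]
opening: 0.0116
[0.50414586 0.26591934 0.17975581] [-1.79945957e+02 -3.92885740e-02  1.60986557e+02] 0.011627970510235484
```

View pics/w3.png

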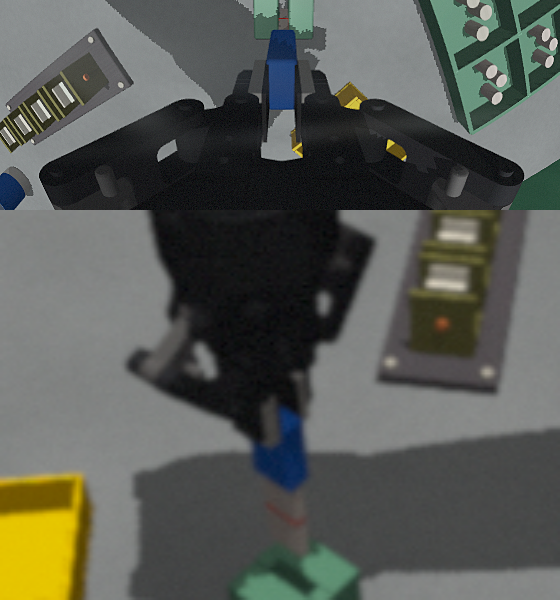

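Gauge lifted cleanly: the side crop shows the blade with its red line above the holder slot, and the wrist crop shows the handle between the pads. Now moving over the middle of the rack.

```bash
python3 -m inch '[[-0.005,-0.013,-0.01,0,0,-0.02,1],[-0.015,-0.037,-0.01,0,0,-0.06,1],[-0.029,-0.07,-0.01,0,0,-0.11,1],[-0.044,-0.106,-0.01,0,0,-0.17,1],[-0.059,-0.142,-0.01,0,0,-0.23,1],[-0.074,-0.178,-0.01,0,0,-0.29,1],[-0.089,-0.214,-0.01,0,0,-0.35,1],[-0.104,-0.25,-0.01,0,0,-0.41,1],[-0.118,-0.283,-0.01,0,0,-0.46,1],[-0.129,-0.308,-0.01,0,0,-0.5,1],[-0.134,-0.321,-0.01,0,0,-0.524,1],[-0.134,-0.321,-0.01,0,0,-0.524,1]]' 80
python3 - <<'E'
from h import *
o=telemetry.get_obs(); im,d=optics.camera("wrist"); np.savez("w4.npz",im=im,d=d,p=o["ee_pos"],r=o["tcp_rot"]); cv2.imwrite("pics/w4.png",im[:,:,::-1])
print(o["ee_pos"],o["tcp_rot"],o["q"][5],o["wrist_force"])
rt,oo,P=wcloud(d,o["ee_pos"],o["tcp_rot"]); z=P[...,2]
m=(abs(z-.0755)<.003)&(d>0); m=cv2.morphologyEx(m.astype(np.uint8),cv2.MORPH_OPEN,np.ones((3,3)))
n,l,s,c=cv2.connectedComponentsWithStats(m)
for i in range(1,n):
    if s[i,4]>60: print(s[i].tolist(),rect(P[l==i]))
print("all",rect(P[m>0]))
E
```

```text
time: 4.55
ee_pos: [0.526, -0.0838, 0.1895]
tcp_rot: [-180.0, -0.1, -169.1]
wrist_force: [0.4, 0.2, -0.2]
opening: 0.0115
[ 0.52597098 -0.08376347  0.18945979] [-1.79997845e+02 -9.99306007e-02 -1.69105512e+02] -19.92185935612083 [ 0.36020836  0.22241226 -0.22466631]
[226, 177, 8, 50, 293] [[534.6, -130.8], [45.8, 5.2], 11.5]
[272, 177, 6, 43, 243] [[523.6, -90.9], [38.4, 4.6], 10.7]
[288, 177, 6, 43, 230] [[521.0, -76.8], [38.9, 4.6], 11.2]
[331, 177, 8, 50, 288] [[516.6, -36.5], [46.2, 5.4], 11.1]
[169, 179, 9, 48, 268] [[545.7, -184.3], [45.5, 5.9], 10.9]
[211, 178, 9, 49, 291] [[537.8, -143.9], [45.1, 5.4], 11.5]
[388, 179, 8, 47, 260] [[506.2, 17.5], [44.5, 5.5], 11.9]
[346, 182, 8, 45, 252] [[515.9, -22.1], [41.7, 5.4], 10.8]
[181, 189, 8, 28, 172] [[543.6, -173.1], [25.6, 6.3], 9.7]
[200, 189, 6, 28, 155] [[540.1, -155.4], [25.7, 5.5], 7.2]
[239, 188, 8, 29, 191] [[532.9, -119.1], [26.5, 6.2], 12.1]
[259, 188, 7, 29, 189] [[529.5, -101.4], [26.1, 5.7], 10.1]
[300, 188, 7, 29, 196] [[522.3, -64.9], [26.3, 5.7], 11.7]
[319, 188, 7, 29, 160] [[519.0, -47.9], [26.3, 5.6], 12.4]
[359, 189, 7, 27, 160] [[512.0, -11.1], [25.3, 6.1], 10.1]
[376, 189, 8, 27, 161] [[508.5, 6.0], [25.7, 5.9], 11.4]
all [[553.0, -223.2], [460.0, 264.2], 73.9]
```

View pics/w4.png

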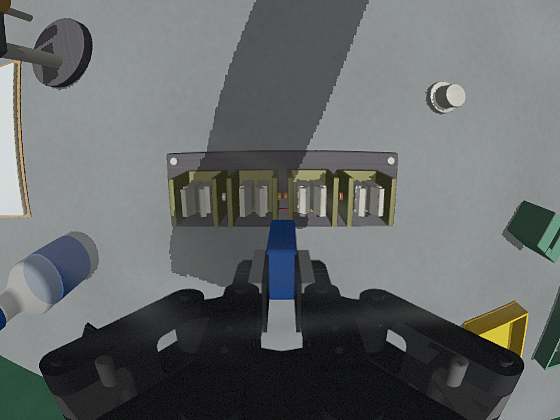

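Jaws detected at 55 mm pitch and 11.1°. Gap centres (mm): (510.3,-2.6), (520.7,-56.4), (531.2,-110.3), (541.9,-164.3). First try is the second gap, tip to about 10 mm deep, above contact.

```bash
python3 -m inch '[[0,0.007,0,0,0,0,1],[-0.001,0.018,0,0,0,0,1],[-0.001,0.0265,0.005,0,0,0,1],[-0.001,0.0278,0.015,0,0,0,1],[-0.001,0.0278,0.028,0,0,0,1],[-0.001,0.0278,0.038,0,0,0,1],[-0.001,0.0278,0.044,0,0,0,1],[-0.001,0.0278,0.046,0,0,0,1],[-0.001,0.0278,0.046,0,0,0,1],[-0.001,0.0278,0.046,0,0,0,1]]' 80
python3 -m inch '[[0,0,0.001,0,0,0,1],[0,0,0.002,0,0,0,1],[0,0,0.003,0,0,0,1],[0,0,0.004,0,0,0,1],[0,0,0.004,0,0,0,1]]' 80
```

```text
time: 5.43
ee_pos: [0.5221, -0.0537, 0.1447]
tcp_rot: [-180.0, -0.0, -169.0]
wrist_force: [0.3, -1.8, -0.5]
opening: 0.0114
time: 5.85
ee_pos: [0.5224, -0.0539, 0.1408]
tcp_rot: [-180.0, 0.0, -169.0]
wrist_force: [1.8, -3.7, 3.6]
opening: 0.0115
```

Lateral force (−3.7 N in y) shows the blade sits about 2 mm too far to +y. Backing off slightly and centring.

```bash
python3 -m inch '[[0,-0.0008,-0.001,0,0,0,1],[0,-0.0016,-0.001,0,0,0,1],[0,-0.0022,-0.001,0,0,0,1],[0,-0.0022,-0.001,0,0,0,1],[0,-0.0022,0,0,0,0,1],[0,-0.0022,0,0,0,0,1]]' 80
python3 -m inch '[[0,0,0.0004,0,0,0,1],[0,0,0.0008,0,0,0,1],[0,0,0.0012,0,0,0,1],[0,0,0.0016,0,0,0,1],[0,0,0.002,0,0,0,1],[0,0,0.002,0,0,0,1]]' 80
```

```text
time: 6.35
ee_pos: [0.5225, -0.0557, 0.1404]
tcp_rot: [180.0, -0.0, -169.0]
wrist_force: [0.8, -2.1, 1.3]
opening: 0.0112
time: 6.85
ee_pos: [0.5226, -0.0558, 0.1386]
tcp_rot: [-180.0, 0.0, -169.0]
wrist_force: [0.4, -2.9, 1.6]
opening: 0.0116
```

```bash
python3 -m inch '[[0,-0.0005,0,0,0,0,1],[0,-0.001,0,0,0,0,1],[0,-0.001,0.0003,0,0,0,1],[0,-0.001,0.0006,0,0,0,1],[0,-0.001,0.001,0,0,0,1],[0,-0.001,0.001,0,0,0,1]]' 80
python3 -m inch '[[0,0,0.0003,0,0,0,1],[0,0,0.0006,0,0,0,1],[0,0,0.001,0,0,0,1],[0,0,0.001,0,0,0,1]]' 80
```

```text
time: 7.35
ee_pos: [0.523, -0.0566, 0.1382]
tcp_rot: [-180.0, 0.1, -169.0]
wrist_force: [-0.7, -1.7, 6.3]
opening: 0.0116
time: 7.68
ee_pos: [0.5233, -0.0566, 0.138]
tcp_rot: [-180.0, 0.1, -169.0]
wrist_force: [-0.1, -0.2, 10.8]
opening: 0.0113
```

```bash
python3 -m inch '[[0,0,0.0004,0,0,0,1],[0,0,0.0008,0,0,0,1],[0,0,0.0008,0,0,0,1],[0,0,0.0008,0,0,0,1],[0,0,0.0008,0,0,0,1]]' 80
```

```text
time: 8.1
ee_pos: [0.5235, -0.0567, 0.1378]
tcp_rot: [-180.0, 0.2, -169.0]
wrist_force: [-0.6, -0.9, 14.8]
opening: 0.0113
```

Stiff stop at 15.5 mm depth with 14.8 N, so this gap is tight. On to the next one toward −y.

```bash
python3 -m inch '[[0,0,-0.006,0,0,0,1],[0,0,-0.02,0,0,0,1],[0,0,-0.034,0,0,0,1],[0,-0.006,-0.038,0,0,0,1],[0,-0.02,-0.038,0,0,0,1],[0,-0.036,-0.038,0,0,0,1],[0,-0.049,-0.038,0,0,0,1],[0,-0.0545,-0.036,0,0,0,1],[0,-0.055,-0.026,0,0,0,1],[0,-0.055,-0.014,0,0,0,1],[0,-0.055,-0.008,0,0,0,1],[0,-0.055,-0.006,0,0,0,1]]' 80
python3 -m inch '[[0,0,0,0,0,0,1],[0,0,0,0,0,0,1],[0,0,0.001,0,0,0,1],[0,0,0.002,0,0,0,1],[0,0,0.002,0,0,0,1]]' 80
```

```text
time: 9.1
ee_pos: [0.5325, -0.1104, 0.1399]
tcp_rot: [180.0, -0.1, -169.0]
wrist_force: [-0.0, -1.9, 0.1]
opening: 0.0113
time: 9.52
ee_pos: [0.5334, -0.1106, 0.14]
tcp_rot: [-180.0, 0.0, -169.0]
wrist_force: [-0.5, -0.4, -0.8]
opening: 0.0112
```

```bash
python3 -m inch '[[0,0,0.0005,0,0,0,1],[0,0,0.001,0,0,0,1],[0,0,0.0015,0,0,0,1],[0,0,0.002,0,0,0,1],[0,0,0.0025,0,0,0,1],[0,0,0.0025,0,0,0,1]]' 80
python3 -m inch '[[0,0,0.0005,0,0,0,1],[0,0,0.001,0,0,0,1],[0,0,0.001,0,0,0,1],[0,0,0.001,0,0,0,1]]' 80
```

```text
time: 10.02
ee_pos: [0.5337, -0.1108, 0.1382]
tcp_rot: [-180.0, 0.1, -169.0]
wrist_force: [-0.5, -0.8, 6.4]
opening: 0.0114
time: 10.35
ee_pos: [0.534, -0.1109, 0.1379]
tcp_rot: [-179.9, 0.1, -169.0]
wrist_force: [-0.6, -0.3, 8.9]
opening: 0.0116
```

```bash
python3 -m inch '[[0,0,0.0005,0,0,0,1],[0,0,0.001,0,0,0,1],[0,0,0.001,0,0,0,1],[0,0,0.001,0,0,0,1]]' 80
python3 -m inch '[[0,0,0.0003,0,0,0,1],[0,0,0.0003,0,0,0,1],[0,0,0.0003,0,0,0,1]]' 80
```

```text
time: 10.68
ee_pos: [0.5342, -0.1109, 0.1377]
tcp_rot: [-179.9, 0.2, -169.0]
wrist_force: [-0.4, -0.4, 14.4]
opening: 0.0114
time: 10.93
ee_pos: [0.5343, -0.111, 0.1377]
tcp_rot: [-179.9, 0.2, -169.0]
wrist_force: [-1.1, -1.0, 16.9]
opening: 0.0114
```

Tight as well (16.9 N at 15.6 mm). On to the −y end gap.

```bash
python3 -m inch '[[0,0,-0.006,0,0,0,1],[0,0,-0.02,0,0,0,1],[0,0,-0.034,0,0,0,1],[0,-0.006,-0.038,0,0,0,1],[0,-0.02,-0.038,0,0,0,1],[0,-0.036,-0.038,0,0,0,1],[0,-0.049,-0.038,0,0,0,1],[0,-0.0545,-0.036,0,0,0,1],[0,-0.055,-0.026,0,0,0,1],[0,-0.055,-0.014,0,0,0,1],[0,-0.055,-0.008,0,0,0,1],[0,-0.055,-0.005,0,0,0,1]]' 80
python3 -m inch '[[0,0,0,0,0,0,1],[0,0,0,0,0,0,1],[0,0,0.001,0,0,0,1],[0,0,0.002,0,0,0,1],[0,0,0.002,0,0,0,1]]' 80
python3 -m inch '[[0,0,0.0005,0,0,0,1],[0,0,0.001,0,0,0,1],[0,0,0.0015,0,0,0,1],[0,0,0.0015,0,0,0,1]]' 80
```

```text
time: 11.93
ee_pos: [0.5431, -0.1645, 0.1383]
tcp_rot: [180.0, -0.1, -169.0]
wrist_force: [0.0, -2.2, 5.3]
opening: 0.0116
time: 12.35
ee_pos: [0.5441, -0.1647, 0.1385]
tcp_rot: [-180.0, 0.1, -169.0]
wrist_force: [0.6, -0.1, 1.3]
opening: 0.0113
time: 12.68
ee_pos: [0.5442, -0.1647, 0.1375]
tcp_rot: [-180.0, 0.1, -169.0]
wrist_force: [-0.8, -1.3, 5.8]
opening: 0.0118
```

```bash
python3 -m inch '[[0,0,0.0005,0,0,0,1],[0,0,0.001,0,0,0,1],[0,0,0.001,0,0,0,1],[0,0,0.001,0,0,0,1]]' 80
python3 -m inch '[[0,0,0.0005,0,0,0,1],[0,0,0.001,0,0,0,1],[0,0,0.001,0,0,0,1],[0,0,0.001,0,0,0,1]]' 80
```

```text
time: 13.02
ee_pos: [0.5443, -0.1647, 0.1366]
tcp_rot: [-180.0, 0.1, -169.0]
wrist_force: [-0.3, 0.2, 7.5]
opening: 0.0115
time: 13.35
ee_pos: [0.544, -0.1646, 0.1348]
tcp_rot: [-180.0, 0.0, -169.0]
wrist_force: [0.4, 0.2, 3.0]
opening: 0.0117
```

It passed a 7.5 N peak at about 17 mm and eased to 3 N: this is the dragging gap. Continuing down while watching the drag.

```bash
python3 -m inch '[[0,0,0.001,0,0,0,1],[0,0,0.002,0,0,0,1],[0,0,0.003,0,0,0,1],[0,0,0.004,0,0,0,1],[0,0,0.005,0,0,0,1],[0,0,0.006,0,0,0,1],[0,0,0.007,0,0,0,1],[0,0,0.008,0,0,0,1]]' 80
python3 -m inch '[[0,0,0.001,0,0,0,1],[0,0,0.002,0,0,0,1],[0,0,0.003,0,0,0,1],[0,0,0.004,0,0,0,1],[0,0,0.005,0,0,0,1],[0,0,0.006,0,0,0,1],[0,0,0.007,0,0,0,1],[0,0,0.007,0,0,0,1]]' 80
python3 - <<'E'
from h import *
s,ds=optics.camera("scene"); t,_=optics.camera("side"); o=telemetry.get_obs(); print(o["ee_pos"],o["wrist_force"])
a=cv2.resize(s[130:260,170:320,::-1],(600,520),interpolation=2); b=cv2.resize(t[120:260,255:345,::-1],(334,520)) ; cv2.imwrite("pics/s5.png",cv2.resize(np.hstack([a,b]),(800,446)))
E
```

```text
time: 14.02
ee_pos: [0.5437, -0.1647, 0.1264]
tcp_rot: [180.0, -0.0, -169.0]
wrist_force: [-0.1, -0.8, 2.8]
opening: 0.0112
time: 14.68
ee_pos: [0.5437, -0.1646, 0.1192]
tcp_rot: [180.0, -0.0, -169.0]
wrist_force: [0.3, -0.3, 1.2]
opening: 0.011
[ 0.54364623 -0.16462573  0.11919303] [ 0.18753258 -0.33694538  0.45849299]
```

View pics/s5.png

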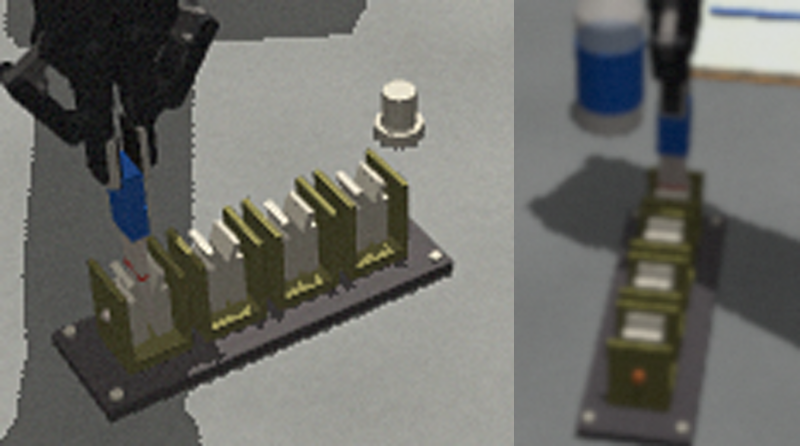

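The red line sits level with the jaw tops (scene crop at (135,270)). To confirm the drag safely before release, I move up 3 mm and back down; the force should change sign.

```bash
python3 -m inch '[[0,0,-0.001,0,0,0,1],[0,0,-0.002,0,0,0,1],[0,0,-0.003,0,0,0,1]]' 80
python3 -m inch '[[0,0,0.001,0,0,0,1],[0,0,0.002,0,0,0,1],[0,0,0.003,0,0,0,1]]' 80
python3 -m inch '[[0,0,-0.0005,0,0,0,1],[0,0,-0.0005,0,0,0,1]]' 80
```

```text
time: 15.03
ee_pos: [0.5433, -0.1645, 0.1217]
tcp_rot: [180.0, -0.1, -169.0]
wrist_force: [0.3, -0.4, -4.2]
opening: 0.0116
time: 15.28
ee_pos: [0.544, -0.1648, 0.1202]
tcp_rot: [-180.0, 0.1, -169.0]
wrist_force: [-0.7, 0.1, 2.8]
opening: 0.0112
time: 15.45
ee_pos: [0.5438, -0.1647, 0.12]
tcp_rot: [-180.0, 0.0, -169.0]
wrist_force: [0.7, -0.0, 0.3]
opening: 0.0117
```

Drag is about −4/+3 N and reverses with direction, so this is the right gap. Releasing gently in small opening steps, then lifting.

```bash
python3 -m inch '[[0,0,0,0,0,0,0.85],[0,0,0,0,0,0,0.82],[0,0,0,0,0,0,0.79],[0,0,0,0,0,0,0.76],[0,0,0,0,0,0,0.73],[0,0,0,0,0,0,0.7],[0,0,0,0,0,0,0.66],[0,0,0,0,0,0,0.62],[0,0,0,0,0,0,0.6],[0,0,0,0,0,0,0.6]]' 20
python3 - <<'E'
from h import *
o=telemetry.get_obs(); im,d=optics.camera("wrist"); s,_=optics.camera("scene"); t,_=optics.camera("side")
b=cv2.resize(s[130:260,170:320,::-1],(323,280)); c=cv2.resize(t[100:240,240:358,::-1],(236,280))
cv2.imwrite("pics/w6.png",np.vstack([im[130:400,:,::-1],cv2.resize(np.hstack([b,c]),(560,280))])); print(o["opening"],o["wrist_force"])
E
```

```text
time: 16.28
ee_pos: [0.5438, -0.1647, 0.12]
tcp_rot: [-180.0, -0.0, -169.0]
wrist_force: [-0.5, -0.5, 0.4]
opening: 0.034
0.03401600917394677 [-0.47533826 -0.4541912   0.41214194]
```

View pics/w6.png

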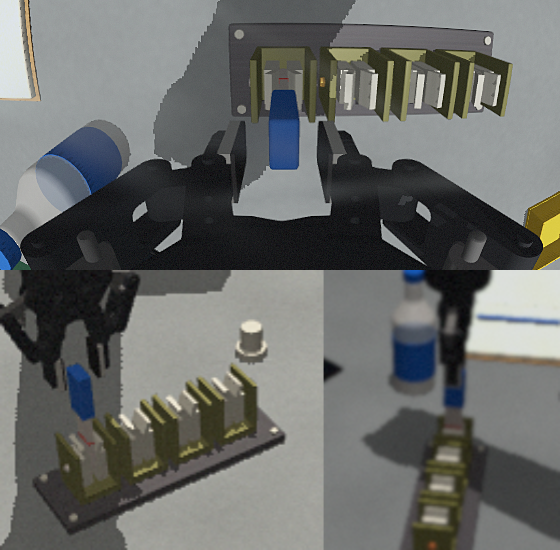

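The gauge stands free between the open pads (handle at (284,130), pads at 238 and 325), with the red line still at the jaw tops. Lifting straight away, then checking the height.

```bash
python3 -m inch '[[0,0,-0.004,0,0,0,0.55],[0,0,-0.015,0,0,0,0.55],[0,0,-0.035,0,0,0,0.55],[0,0,-0.06,0,0,0,0.55],[0,0,-0.085,0,0,0,0.55],[0,0,-0.11,0,0,0,0.55],[0,0,-0.125,0,0,0,0.55],[0,0,-0.13,0,0,0,0.55],[0,0,-0.13,0,0,0,0.55],[0,0,-0.13,0,0,0,0.55]]' 20
python3 - <<'E'
from h import *
o=telemetry.get_obs(); im,d=optics.camera("wrist")
rt,oo,P=wcloud(d,o["ee_pos"],o["tcp_rot"]); h=cv2.cvtColor(im,cv2.COLOR_RGB2HSV).astype(int); z=P[...,2]
b=(h[...,0]>100)&(h[...,0]<130)&(h[...,1]>120)&(np.hypot(P[...,0]-.542,P[...,1]+.164)<.03)
zt=np.percentile(z[b],95); m=cv2.morphologyEx((b&(abs(z-zt)<.004)).astype(np.uint8),cv2.MORPH_OPEN,np.ones((3,3)))>0
print("handle top z",np.median(z[m]),rect(P[m]),"tip depth mm",76-(np.median(z[m])*1000-116))
s,_=optics.camera("scene"); cv2.imwrite("pics/s7.png",cv2.resize(s[110:320,50:320,::-1],(720,560)))
E
```

```text
time: 17.27
ee_pos: [0.5438, -0.1647, 0.2496]
tcp_rot: [180.0, -0.0, -169.0]
wrist_force: [0.9, -0.2, -0.4]
opening: 0.0386
handle top z nan [[0.0, 0.0], [0.0, 0.0], 0.0] tip depth mm nan
  return _methods._mean(a, axis=axis, dtype=dtype,
  ret = ret.dtype.type(ret / rcount)
```

View pics/s7.png

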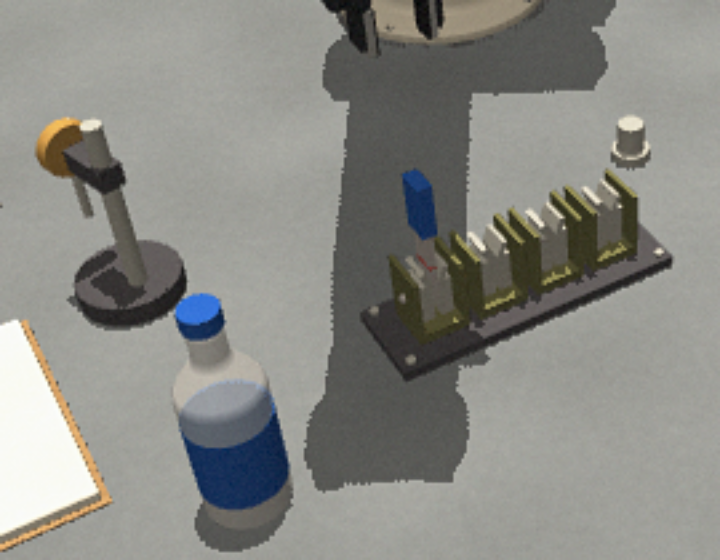

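The picture shows the gauge standing upright in the −y end gap with the red line at the jaw tops, and the arm clear. I repeat the height check, which had a mask fault, with a robust height.

Run:
```python
from h import *
o=telemetry.get_obs(); im,d=optics.camera("wrist")
rt,oo,P=wcloud(d,o["ee_pos"],o["tcp_rot"]); h=cv2.cvtColor(im,cv2.COLOR_RGB2HSV).astype(int); z=P[...,2]
b=(h[...,0]>100)&(h[...,0]<130)&(h[...,1]>120)&(d>0)&(np.hypot(P[...,0]-.542,P[...,1]+.164)<.04)
print(b.sum(),np.percentile(z[b],[5,25,50,75,95]))
m=cv2.morphologyEx((b&(abs(z-.158)<.008)).astype(np.uint8),cv2.MORPH_OPEN,np.ones((3,3)))>0
if m.any(): print("top z",np.median(z[m]),rect(P[m]),"depth",192-1000*np.median(z[m]))
```

```text
1106 [0.13441279 0.15836418 0.1596361  0.3703774  0.37831292]
top z 0.15865758131753177 [[542.5, -164.1], [25.9, 12.6], 10.9] depth 33.342418682468235
```

Tip depth is 33.3 mm and the gauge is within 1 mm of the gap centre. Handing in.

```bash
python3 -c "
from workcell import order
print(order.job_done())"
```

```text
the job is handed in; nothing more can be done
None
```

I took the blade out of its holder, tried it in three of the four gaps, and left it standing in the gap at the rack's −y end in the base frame. The job was handed in at about 17 s; no verdict is reported.

- **Gaps tried:** The two middle gaps are tight. The blade stopped at about 15.5 mm with 14.8 N and 16.9 N on it. The −y end gap let it in after a peak of about 7.5 N, then dragged at about 3 N, and the drag reversed sign when I moved the blade up. I did not try the fourth gap (+y end); by elimination it is the slack one.
- **Last checks:** The released gauge stands in the gap with its red line at the jaw tops. Its tip is 33.3 mm deep and it is within about 1 mm of the gap's centre. The arm is clear, and the comparator, bottle and bushing look unmoved in the last scene picture. The tray was outside that crop, so I did not check it at the end; the arm never worked near it.
- **Disagreements:**
  - The scene and side cameras differed by 5–7 mm, so I relied on the wrist camera.
  - In the first gap the blade touched one jaw about 2 mm off centre, with about 4 N sideways, and I corrected it.
  - The first height check after release failed because of a bad colour mask. The repeat gave the 33.3 mm figure.
  - The gripper read about 11.5 mm opening on the 14 mm handle, and I did not look into why.

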